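# View the gold coin under the lens

## Robot

A 6-joint arm with a two-finger parallel gripper is mounted at the origin on the work surface. World frame = base frame: x ahead of the robot, y to its left, z up, the work surface at z = 0. Lengths are in m, angles in degrees, forces in N, time in s.
With the tool pointing down it reaches from about 0.25 to 0.725 m from the base axis. Payload 9.7 kg.
Tool frame: the origin (TCP) lies between the finger pads; the fingertips stand bot.tcp_to_tips ahead of it and the grasp point (between the pads) lies 2 mm behind it (bot.tcp_to_tips is the distance from the TCP to the fingertips, in m); z points along the fingers, y is the line along which they close (so a half turn about z gives the same grasp; the last joint's range is limited). The gripper opens to 85 mm and grips with 20 to 120 N. Pads are 22 mm wide; open, the fingers measure 114 mm over their backs; the gripper's body (76 mm by 85 mm) begins 54 mm behind the grasp point. The pads swing forward as they close: fully open they stand 13 mm farther back than shut.
Start: joints at [-70.703, 4.979, 10.078, 95.1, 0, 90], TCP at [0.182, -0.519, 0.248] pointing down, gripper open.
Joint ranges: [-179.16, 179.16], [-48.56, 103.87], [-65.8, 70.77], [-126.05, 130.52], [-82.76, 87.17], [-180, 180]. Speed limits (degrees/s): [127.2, 127.2, 147.25, 180, 180, 180].

## Interface

Orientations are given as [roll, pitch, yaw] about the fixed x, y, z axes, in that order (R = Rz(yaw) Ry(pitch) Rx(roll)).
In Python, from workcell import sensors, camera, camera_params, bot gives the robot as it stands.
- The arm moves only by the tool apply_moves, never from a script. Its argument "motion" is a list of rows, each an object with "jaw": the opening, from -1 (shut) to 1 (fully open); "xyz": the shift along the tool's x, y, z in mm, a list of three; "twist": the turn about the tool's z in rad. A call has 1 to 5 rows; each row is the pose to reach, as a shift and turn from the pose commanded when the call began, along the tool's axes at that moment; what a row does not reach only later rows make up. A row lasts 1/8 s, in which the tool goes at most 62.5 mm and 10.7 degrees, less where a joint would pass 70% of its speed; a pose out of reach is approached as far as the arm can. A call with a gripper value outside its range is refused whole. The fingers move at their own pace and stop on an object; "grip_force" is the grip in N (left out, the last holds). Time passes only in rows, so rows that repeat a pose let the fingers close. It gives the time, the measured TCP pose, the force, the opening and the grip force at its end, in the units of the state.
- sensors.get_obs(): the state, without advancing time (a new reading comes with each control period).
- camera(name): name is "scene" or "top" or "wrist"; returns (picture, depth): 480x640x3 uint8, red, green, blue; 480x640 float32, m along the optical axis (not along the pixel's ray), 0 where there is no reading.
- camera_params(name): a dict with "mtx" (3x3 intrinsics, pixels), "k1" (the pictures are not rectified: a ray, as slopes to the right and down, at radius r is drawn at 1 + k1 r^2 times it, then the intrinsics apply), "rvec" (rotation vector, rad) and "tvec" (3), from world to camera coordinates, as OpenCV has them. Camera axes: x right, y down, z forward; pixel columns grow to the right and rows downward; lengths in m; the calibration is good to about 2 mm. A picture is of the moment at which its call begins: read the wrist's pose just before it. camera_params takes no time and is no camera call; for the wrist camera it gives the pose at the moment of the call.
- bot.job_done(): hands the job in; it is judged then, once.
The state is a dict: "time": time; "q": joint angles; "qd": joint speeds; "joint_efforts": joint torques, N m; "ee_pos": TCP position; "tcp_rot": TCP orientation; "wrist_force": force on the tool from outside, world axes, zero at the start; "torque": the same for the moment, N m; "opening": finger opening in m; "grasp_force": force on a finger pad.
Only numpy, scipy, OpenCV 4.12 (cv2) and the standard library are available. Lean on these libraries where they do the work, as an engineer would, in place of code of your own. Each camera call takes 0.05 s, during which the arm holds its last target. There are 200 camera calls.

## Task

Pull the red transport lock fully out, lay the capsule with the gold coin flat in the nest of the stage's carriage, slide the carriage under the lens right up to its end stop, and then push the red lock fully home again so the carriage is held there. Do not touch the lens or its swing arm, and leave the other two capsules and the other things on the desk where they lie.

Things in the scene. Friction and masses are not known exactly. Their poses are not given: they have to be found in the camera images.
- stage: Dark steel viewing stage fixed to the desk: base plate x -200 to +160, y -50 to +50 mm, top at 12 mm; side wing for the lock x -55 to +15, y +50 to +180 mm. Origin on the desk surface near its middle; x axis: the carriage's travel, towards the lens; y axis: the lock's pull-out direction; z up. Place and yaw vary.
- carriage (a joint): Aluminium plate, 178 x 70 mm, top 25 mm above the desk, sliding along stage +x: 0 = loading end, 0.14 m = end stop, nest under the lens. Starts at 0 to 0.008. Friction about 2 N, stays where left. The lock's tongue blocks the yellow flange on its +y side: lock in, it moves at most 9 mm at the loading end or 3 mm at the viewing end; between these ends the flange stops the lock going in.
- nest (a point): Centre of the nest's floor on the carriage (25 mm above the desk), a blue disc; axes as the stage's. Four black stops 6 mm high at the diagonals, 26.5 mm from the centre, 16 mm wide, leave finger gaps towards +-x and +-y. The capsule fits with 3.5 mm play and stands 6 mm proud of the stops. The point moves with the carriage.
- carriage_grip (a point): Black upright knob on the carriage's tail, 20 mm diameter, from 25 to 60 mm above the desk, 125 mm behind the nest (-x). The point is on its axis 50 mm above the desk and moves with the carriage.
- lock (a joint): Transport lock slide with a red knob, sliding along the stage's y: 0 = fully home (carriage held), 0.04 m = fully pulled out (+y, away from the carriage; carriage free). End stops at both. Starts at 0 to 0.006. Dry friction about 2 N, stays where it is left.
- lock_grip (a point): Red upright knob of the lock, 20 mm diameter, from 25 to 60 mm above the desk; the point is on its axis 50 mm above the desk and moves with the lock. At lock 0 it lies at x -20, y +105 mm on the stage. Below it the tongue and its guides are no higher than 25 mm.
- lens: Chrome ring lens on a two-elbow swing arm, fixed to the stage; origin and axes are the stage's. Ring of 106 mm outer diameter centred at x +100, y 0 mm, underside 110 mm, top 120 mm above the desk; arm back to x +203 mm, 155 mm high, then to a post (170 mm high, foot 52 mm wide) at x +165, y +130 mm. Not to be touched.
- capsule_gold: Clear acrylic round capsule lying flat on the desk, 46 mm diameter, 12 mm thick, about 45 g, with a gold-yellow coin. Origin: centre of its underside; z up.
- capsule_silver: Like capsule, with a silver coin; leave alone.
- capsule_bronze: Like capsule, with a dark brown bronze coin; leave alone.
- gauge: Round steel gauge plate, 100 mm diameter, 6 mm thick, origin under its centre; leave alone.
- coaster: Squat black ceramic coaster, 94 mm diameter, 12 mm high, origin under its centre; leave alone.
- loupe: Brass folding loupe, 61 x 28 x 12 mm, origin under its middle; leave alone.
- coin_tube: Blue coin tube standing upright, 38 mm diameter, 75 mm high, origin under its centre; leave alone.
Mind the look-alikes: they are no part of the job. Leave any purple look-alike of the capsule_gold alone.

How it is judged:
By the outcome, as a careful person would: the job done as asked, in the order asked, and still so for the second after the job is handed in, with the robot touching nothing.
It also fails if it takes over 72 s, if anything falls off the work surface, if the arm or the gripper's body presses on something with over 40 N, if the wrist force passes 120 N, or if a joint passes its speed limit or range.

## Working session

There is one attempt and no reset: what is moved stays moved. The work goes in short steps, Python scripts to look and compute and a tool call to move; the robot and the scene stay as the last step left them, time stands still between calls to the robot, and variables do not carry over. Pictures are saved under pics/ and viewed, at most 10 in all, crops included, and the job is handed in when it is done.

Besides the shell and the picture viewer there is one more tool, called after ">>>" as a command line: name --argument value ..., lists and objects as JSON in quotes. apply_moves: Moves the arm, as the interface text tells. Its arguments: {"type":"object","properties":{"motion":{"type":"array","items":{"type":"object","properties":{"jaw":{"type":"number"},"xyz":{"type":"array","items":{"type":"number"}},"twist":{"type":"number"}}}},"grip_force":{"type":"number"}},"required":["motion"]}

```bash
mkdir -p pics; ls; python3 - <<'E'
from workcell import sensors,camera,camera_params,bot
import cv2,numpy as np
print(sensors.get_obs(), bot.tcp_to_tips)
for n in("top","scene"):
    p,d=camera(n); cv2.imwrite(f"pics/{n}0.png",p[:,:,::-1]); np.savez(f"{n}0.npz",p=p,d=d); print(camera_params(n))
E
```

```text
pics
{'time': 0.0, 'q': array([-7.07024081e+01,  5.01155448e+00,  1.00324777e+01,  9.50984401e+01,
       -9.43648457e-04,  9.00016737e+01]), 'qd': array([ 0.02307117,  0.01987848, -0.04351597, -0.07883562, -0.14236967,
        0.0233585 ]), 'joint_efforts': array([-5.46685405e-04, -5.20392215e+01,  4.64798534e+01,  1.62740011e-02,
       -1.29719269e-04,  1.06596767e-05]), 'ee_pos': array([ 0.1816877 , -0.51890191,  0.24756099]), 'tcp_rot': array([-1.79922483e+02,  9.45911999e-04,  1.92959194e+01]), 'wrist_force': array([-1.08831989, -0.39398536,  0.92923953]), 'torque': array([ 0.01956861,  0.09921226, -0.01974911]), 'grasp_force': 0.0, 'opening': 0.08512106871452946} 0.017
{'mtx': array([[600.59092418,   0.        , 332.54240321],
       [  0.        , 600.59092418, 233.67282376],
       [  0.        ,   0.        ,   1.        ]]), 'k1': -0.00028058155628615794, 'rvec': array([ 2.20185785, -2.2006709 ,  0.06706294]), 'tvec': array([-0.00207312,  0.48655888,  1.28174116])}
{'mtx': array([[497.65347186,   0.        , 318.74796402],
       [  0.        , 497.65347186, 236.38265705],
       [  0.        ,   0.        ,   1.        ]]), 'k1': -0.13135718809794839, 'rvec': array([ 2.05448293,  1.0688965 , -0.51152312]), 'tvec': array([-0.28558914, -0.22862803,  1.52191297])}
```

View pics/top0.png

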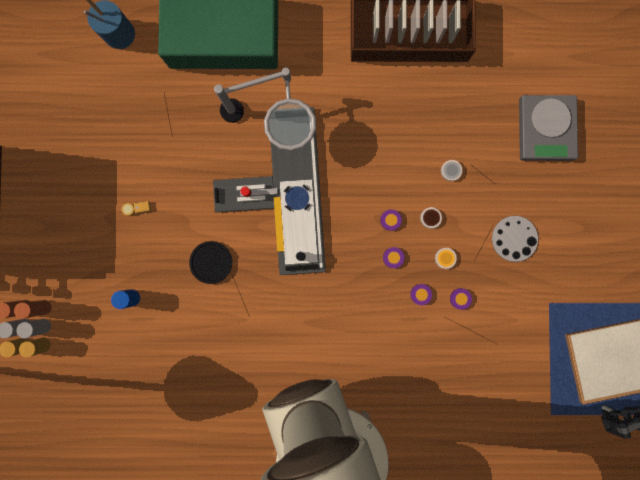

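View pics/scene0.png

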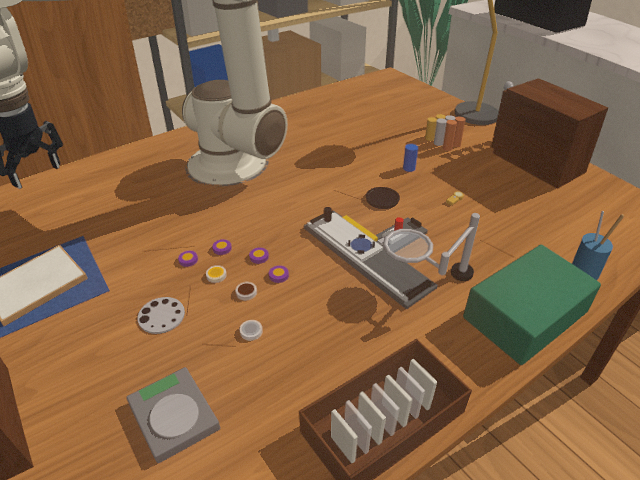

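The top view shows capsules at silver (452,170), bronze (431,218) and a gold one with a clear rim (446,259). Four purple-rimmed look-alikes are at (392,220), (395,258), (422,295) and (461,299). Only (446,259) has a clear rim with a gold coin. The lock knob is at (246,191), the nest at (297,198) and the carriage knob at (301,256).

```bash
cat > h.py <<'E'
import numpy as np,cv2
from workcell import sensors,camera,camera_params,bot
def ray(uv,P,z):
    uv=np.atleast_2d(np.float64(uv)); n=cv2.undistortPoints(uv[:,None],P["mtx"],np.array([P["k1"],0,0,0.]))[:,0]
    # k1 model: drawn = (1+k1 r^2)*ray == OpenCV distortion
    R=cv2.Rodrigues(P["rvec"])[0]; t=np.ravel(P["tvec"]); c=-R.T@t
    d=np.c_[n,np.ones(len(n))]@R
    return c+d*((z-c[2])/d[:,2])[:,None]
def blobs(m,roi=None,amin=20):
    k=np.zeros(m.shape,np.uint8)
    if roi: x0,x1,y0,y1=roi; k[y0:y1,x0:x1]=1
    else: k[:]=1
    m=(m.astype(np.uint8)&k); n,l,s,c=cv2.connectedComponentsWithStats(m)
    return sorted([(int(s[i,4]),c[i],s[i,:4].tolist()) for i in range(1,n) if s[i,4]>=amin],key=lambda b:-b[0]),m
E
python3 - <<'E'
from h import *
a=np.load("top0.npz");p=a["p"];d=a["d"];P=camera_params("top")
hsv=cv2.cvtColor(p,cv2.COLOR_RGB2HSV);H,S,V=[hsv[...,i].astype(int) for i in range(3)]
def show(n,m,roi,z):
    for b in blobs(m,roi)[0][:3]: print(n,b[0],b[1].round(1),b[2],ray(b[1],P,z)[0].round(4))
show("red",((H<6)|(H>174))&(S>170)&(V>90),(225,270,175,210),.06)
show("blue",(H>100)&(H<125)&(S>80),(275,320,175,220),.025)
show("knob",V<45,(288,315,245,268),.06)
show("goldcoin",(H>12)&(H<30)&(S>130)&(V>170),(430,462,243,275),.01)
show("goldcap",((S<90)&(V>120))|((H>14)&(H<30)&(V>190)),(430,462,243,275),.01)
show("yellow",(H>18)&(H<30)&(S>180)&(V>150),(265,295,185,260),.025)
b,m=blobs((S<40)&(V>130),(275,325,180,270));
c=max(cv2.findContours(m,0,2)[0],key=cv2.contourArea);r=cv2.minAreaRect(c);print("carr",r);print(ray(cv2.boxPoints(r),P,.025).round(4))
print(ray([[246,191],[301,256],[446,259]],P,0)); 
for u,v in((446,259),(246,191),(301,256)): print(d[v-2:v+3,u-2:u+3].mean())
cv2.imwrite("pics/crop.png",np.hstack([cv2.resize(p[205:305,375:475,::-1],(390,390),interpolation=2),cv2.resize(p[170:280,210:320,::-1],(390,390),interpolation=2)]))
E
```

```text
red 63 [244.9 191. ] [241, 187, 9, 9] [0.5728 0.181  0.06  ]
blue 397 [296.6 197.7] [286, 187, 22, 22] [0.5628 0.0752 0.025 ]
knob 65 [302.8 266.2] [288, 264, 27, 4] [0.4168 0.0602 0.06  ]
knob 47 [300.7 256.1] [297, 253, 8, 7] [0.4377 0.0646 0.06  ]
goldcoin 230 [445.8 257.9] [438, 250, 17, 17] [ 0.4345 -0.2463  0.01  ]
goldcap 362 [445.5 257.9] [435, 248, 22, 21] [ 0.4345 -0.2457  0.01  ]
yellow 332 [278.1 223.5] [274, 197, 9, 54] [0.5076 0.1144 0.025 ]
carr ((298.1027526855469, 221.56704711914062), (83.23108673095703, 32.65118408203125), 86.24827575683594)
[[0.5985 0.1128 0.025 ]
 [0.6032 0.0431 0.025 ]
 [0.4255 0.0311 0.025 ]
 [0.4209 0.1004 0.025 ]]
[[ 0.58012924  0.18668682  0.        ]
 [ 0.43861643  0.06648094  0.        ]
 [ 0.43222466 -0.24870535  0.        ]]
1.2935693
1.2484819
1.2428669
```

View pics/crop.png

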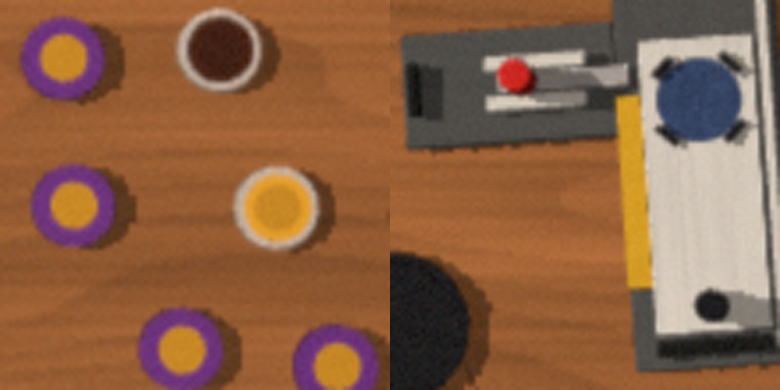

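Crop check: in the left half, the clear-rimmed gold capsule is at full-picture (446,258). The purple-rimmed ones are decoys. In the right half, the red knob, nest and black knob match the stage description.

Next I'll work out the first move, to above the stage for a wrist look.

```bash
cat >> h.py <<'E'
from scipy.spatial.transform import Rotation as Ro
def plan(*T):
    o=sensors.get_obs(); R=Ro.from_euler("xyz",o["tcp_rot"],degrees=True)
    for t in T:
        s=R.inv().apply(np.array(t[:3])-o["ee_pos"])*1000; dy=(o["tcp_rot"][2]-t[3]+90)%180-90
        print("shift",s.round(1),"twist",round(np.radians(dy),4),"deg",round(dy,1),"rows>=",np.ceil(max(np.linalg.norm(s)/62.5,abs(dy)/10.7)))
E
python3 - <<'E'
from h import *
P=camera_params("wrist");R=cv2.Rodrigues(P["rvec"])[0];print(-R.T@P["tvec"],R[2],P["mtx"])
plan((.50,.12,.30,4.2))
E
```

```text
[ 0.25648445 -0.49167142  0.37341667] [-0.29087302 -0.09979634 -0.95154274] [[359.35635657   0.         321.67151525]
 [  0.         359.35635657 237.35870699]
 [  0.           0.           1.        ]]
shift [ 511.6 -497.9  -51.8] twist 0.2635 deg 15.1 rows>= 12.0
```

```bash
python3 - <<'E'
from h import *
plan((.52,.13,.30,-86))
E
```

```text
shift [ 533.7 -500.7  -51.8] twist -1.3038 deg -74.7 rows>= 12.0
```

>>> apply_moves --motion '[{"jaw":1,"xyz":[40,-37,-10],"twist":0.18},{"jaw":1,"xyz":[80,-74,-20],"twist":0.36},{"jaw":1,"xyz":[120,-111,-30],"twist":0.54},{"jaw":1,"xyz":[160,-148,-40],"twist":0.72},{"jaw":1,"xyz":[200,-185,-50],"twist":0.9}]'

```text
time: 0.72
ee_pos: [0.3065, -0.284, 0.297]
tcp_rot: [-180.0, 0.0, -30.8]
wrist_force: [1.1, -1.1, 0.1]
opening: 0.0853
grasp_force: 0.0
```

```bash
python3 - <<'E'
from h import *
plan((.52,.13,.30,-86))
E
```

```text
shift [ -28.3 -465.    -3. ] twist 0.9641 deg 55.2 rows>= 8.0
```

>>> apply_moves --motion '[{"jaw":1,"xyz":[-4,-58,0],"twist":0.17},{"jaw":1,"xyz":[-7,-116,0],"twist":0.34},{"jaw":1,"xyz":[-11,-174,0],"twist":0.5},{"jaw":1,"xyz":[-14,-232,0],"twist":0.66},{"jaw":1,"xyz":[-18,-290,0],"twist":0.82}]'

```text
time: 1.35
ee_pos: [0.1882, -0.2665, 0.2965]
tcp_rot: [-172.9, 0.8, -60.5]
wrist_force: [-0.7, -0.7, -0.1]
opening: 0.0853
grasp_force: 0.0
```

```bash
python3 - <<'E'
from h import *
plan((.52,.13,.30,-86))
E
```

```text
shift [-182.  -480.4   58.7] twist 0.4445 deg 25.5 rows>= 9.0
```

```bash
python3 - <<'E'
from h import *
o=sensors.get_obs();print(o["q"].round(1),o["qd"].round(1))
E
```

```text
[-60.6 -23.1  -9.1 104.7   7.1 179.9] [-46.3 -25.4 -17.8   9.3   8.1   0. ]
```

Joint 6 hit its range, because its angle grows as the yaw falls. I'll turn the other way, to yaw +94 (camera towards +y), which also stays clear of the lens.

>>> apply_moves --motion '[{"jaw":1,"xyz":[0,0,0],"twist":-0.18},{"jaw":1,"xyz":[0,0,0],"twist":-0.36},{"jaw":1,"xyz":[0,0,0],"twist":-0.54},{"jaw":1,"xyz":[0,0,0],"twist":-0.72},{"jaw":1,"xyz":[0,0,0],"twist":-0.9}]'

```text
time: 1.98
ee_pos: [0.189, -0.2665, 0.2966]
tcp_rot: [-175.0, -5.1, -8.7]
wrist_force: [0.1, 0.8, 0.4]
opening: 0.0855
grasp_force: 0.0
```

```bash
python3 - <<'E'
from h import *
o=sensors.get_obs();print(o["q"].round(1),o["qd"].round(1))
plan((.52,.13,.30,94))
E
```

```text
[-60.4 -23.   -9.1 104.7   7.1 128. ] [ -0.    0.1  -0.1   0.   -0.  -81.8]
shift [ 266.1 -438.8   58.5] twist 1.3484 deg 77.3 rows>= 9.0
```

```bash
python3 - <<'E'
from h import *
o=sensors.get_obs();R=Ro.from_euler("xyz",o["tcp_rot"],degrees=True)
z=R.apply([0,0,1]);print("toolz",z.round(4),"tilt",np.degrees(np.arccos(-z[2])))
for s in (1,-1):
    y=np.cross([0,0,1],z)*s; y/=np.linalg.norm(y); M=np.c_[np.cross(y,z),y,z]
    r=Ro.from_matrix(M);print(r.as_euler("xyz",degrees=True).round(1), "x",M[:,0].round(3),"y",y.round(3),"twist from now",(R.inv()*r).as_rotvec().round(3))
E
```

```text
toolz [ 0.1004  0.0721 -0.9923] tilt 7.101210527109539
[-180.     7.1 -144.3] x [-0.806 -0.579 -0.124] y [-0.583  0.812  0.   ] twist from now [0.   0.   2.37]
[180.   -7.1  35.7] x [0.806 0.579 0.124] y [ 0.583 -0.812 -0.   ] twist from now [-0.     0.    -0.771]
```

```bash
python3 - <<'E'
from h import *
plan((.50,.11,.29,35.7))
E
```

```text
shift [ 248.6 -415.3   65. ] twist -0.7757 deg -44.4 rows>= 8.0
```

>>> apply_moves --motion '[{"jaw":1,"xyz":[30,-50,8],"twist":-0.16},{"jaw":1,"xyz":[60,-100,16],"twist":-0.32},{"jaw":1,"xyz":[90,-150,24],"twist":-0.48},{"jaw":1,"xyz":[120,-200,31],"twist":-0.64},{"jaw":1,"xyz":[150,-250,39],"twist":-0.77}]'

```text
time: 2.6
ee_pos: [0.3788, -0.0391, 0.2931]
tcp_rot: [180.0, -7.1, 35.6]
wrist_force: [0.1, -1.1, -0.3]
opening: 0.0854
grasp_force: 0.0
```

```bash
python3 - <<'E'
from h import *
print(sensors.get_obs()["q"].round(1))
plan((.50,.11,.29,35.7))
E
```

```text
[ -9.4 -21.5  -8.5  97.9   5.  135.2]
shift [183.5 -50.8  26. ] twist -0.0025 deg -0.1 rows>= 4.0
```

>>> apply_moves --motion '[{"jaw":1,"xyz":[55,-15,8],"twist":0},{"jaw":1,"xyz":[110,-30,16],"twist":0},{"jaw":1,"xyz":[160,-44,23],"twist":0},{"jaw":1,"xyz":[183,-51,26],"twist":0},{"jaw":0.3,"xyz":[183,-51,26],"twist":0}]'

```text
time: 3.22
ee_pos: [0.4997, 0.1084, 0.2887]
tcp_rot: [-179.9, -7.0, 35.4]
wrist_force: [-0.2, 0.1, 0.3]
opening: 0.0698
grasp_force: 0.0
```

```bash
python3 - <<'E'
from h import *
print(sensors.get_obs()["ee_pos"],sensors.get_obs()["tcp_rot"])
P=camera_params("wrist");p,d=camera("wrist");np.savez("w1.npz",p=p,d=d,**P);cv2.imwrite("pics/w1.png",p[:,:,::-1])
E
```

```text
[0.49972556 0.10844763 0.28868015] [-179.91572807   -6.98695491   35.37426899]
```

View pics/w1.png

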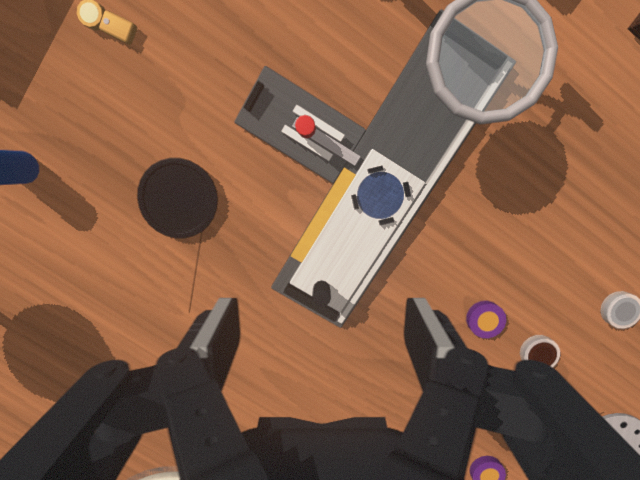

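The wrist view shows the red knob top at (305,126), the blue nest at (380,195), the black carriage knob at (322,292) and the lens ring at (492,57). I'll measure these.

```bash
python3 - <<'E'
from h import *
a=np.load("w1.npz");p=a["p"];d=a["d"];P={k:a[k] for k in("mtx","rvec","tvec")};P["k1"]=float(a["k1"])
hsv=cv2.cvtColor(p,cv2.COLOR_RGB2HSV);H,S,V=[hsv[...,i].astype(int) for i in range(3)]
def show(n,m,roi,z):
    for b in blobs(m,roi)[0][:2]:
        c=b[1];print(n,b[0],c.round(1),b[2],ray(c,P,z)[0].round(4),"depth",d[int(c[1]),int(c[0])])
    return ray(blobs(m,roi)[0][0][1],P,z)[0]
r=show("red",((H<6)|(H>174))&(S>170)&(V>150),(285,325,105,145),.06)
n=show("blue",(H>100)&(H<125)&(S>90)&(V>60),(350,410,165,225),.025)
k=show("knob",(V<50),(311,334,278,306),.06)
b,m=blobs((S<45)&(V>120),(285,430,145,330))
c=max(cv2.findContours(m,0,2)[0],key=cv2.contourArea);q=ray(c[:,0].astype(float),P,.025)[:,:2]
R=cv2.minAreaRect((q*1000).astype(np.float32));print("carr",R)
# base plate: dark long edge via yellow flange
b,m=blobs((H>18)&(H<32)&(S>170)&(V>120),(285,360,160,270));c=max(cv2.findContours(m,0,2)[0],key=cv2.contourArea)
print("yellow",cv2.minAreaRect((ray(c[:,0].astype(float),P,.025)[:,:2]*1000).astype(np.float32)))
print("yaw knob->nest",np.degrees(np.arctan2(*(n-k)[[1,0]])),np.linalg.norm((n-k)[:2]))
for y in(3,4,5):
    e=np.array([np.cos(np.radians(y)),np.sin(np.radians(y))]);f=np.array([-e[1],e[0]]);v=(r-n)[:2];print(y,v@e,v@f)
R=cv2.Rodrigues(P["rvec"])[0];c=R.T@-P["tvec"];print("cam",c)
E
```

```text
red 267 [304.7 125. ] [296, 116, 18, 19] [0.5752 0.184  0.06  ] depth 0.34845752
blue 20 [395.6 180. ] [390, 175, 11, 12] [0.5876 0.0734 0.025 ] depth 0.39171126Traceback (most recent call last):
  File "<stdin>", line 10, in <module>
  File "<stdin>", line 7, in show
IndexError: list index out of range
```

```bash
python3 - <<'E'
from h import *
a=np.load("w1.npz");p=a["p"];d=a["d"];P={k:a[k] for k in("mtx","rvec","tvec")};P["k1"]=float(a["k1"])
hsv=cv2.cvtColor(p,cv2.COLOR_RGB2HSV);H,S,V=[hsv[...,i].astype(int) for i in range(3)]
print(hsv[195,380],hsv[288,322],hsv[284,322],hsv[180,395])
def show(n,m,roi,z):
    b,mm=blobs(m,roi);c=max(cv2.findContours(mm,0,2)[0],key=cv2.contourArea);q=(ray(c[:,0].astype(float),P,z)[:,:2]*1000).astype(np.float32)
    e=cv2.minAreaRect(q);print(n,b[0][0],b[0][1].round(1),"world",ray(b[0][1],P,z)[0].round(4),"rect",np.round(e[0],1),np.round(e[1],1),round(e[2],2),"circ",cv2.minEnclosingCircle(q)); return ray(b[0][1],P,z)[0]
n=show("blue",(H>100)&(H<125)&(S>90)&(V>35),(350,410,165,225),.025)
k=show("knob",(V<60),(311,334,278,300),.06)
show("carr",(S<60)&(V>120),(285,430,145,330),.025)
show("yellow",(H>14)&(H<32)&(S>170)&(V>120),(285,360,160,270),.025)
print("yaw",np.degrees(np.arctan2(*(n-k)[[1,0]])),np.linalg.norm((n-k)[:2]))
E
```

```text
[112  87 117] [10 49 63] [18 51 60] [112  85 114]
blue 20 [395.6 180. ] world [0.5876 0.0734 0.025 ] rect [587.5  73.4] [16.5  2.3] 81.78 circ ((586.7435302734375, 73.50495910644531), 8.251164436340332)Traceback (most recent call last):
  File "<stdin>", line 9, in <module>
  File "<stdin>", line 7, in show
IndexError: list index out of range
```

```bash
cat > meas.py <<'E'
from h import *
def show(n,m,roi,z,P):
    b,mm=blobs(m,roi)
    if not b: print(n,"none"); return None
    c=max(cv2.findContours(mm,0,2)[0],key=cv2.contourArea);q=(ray(c[:,0].astype(float),P,z)[:,:2]*1000).astype(np.float32)
    e=cv2.minAreaRect(q);print(n,b[0][0],b[0][1].round(1),"world",ray(b[0][1],P,z)[0].round(4),"rect",np.round(e[0],1),np.round(e[1],1),round(e[2],2)); return ray(b[0][1],P,z)[0]
E
python3 - <<'E'
from meas import *
a=np.load("w1.npz");p=a["p"];d=a["d"];P={k:a[k] for k in("mtx","rvec","tvec")};P["k1"]=float(a["k1"])
hsv=cv2.cvtColor(p,cv2.COLOR_RGB2HSV);H,S,V=[hsv[...,i].astype(int) for i in range(3)]
n=show("blue",(H>100)&(H<125)&(S>60)&(V>35),(350,410,165,225),.025,P)
k=show("knob",(V<80),(311,334,278,300),.06,P)
show("carr",(S<60)&(V>120),(285,430,145,330),.025,P)
show("yellow",(H>14)&(H<32)&(S>170)&(V>120),(285,360,160,270),.025,P)
print("yaw",np.degrees(np.arctan2(*(n-k)[[1,0]])),np.linalg.norm((n-k)[:2]))
E
```

```text
blue 1582 [380.4 194.9] world [0.5649 0.0771 0.025 ] rect [564.6  76.8] [48.4 49.7] 35.43
knob 286 [321.1 291.3] world [0.4462 0.0729 0.06  ] rect [446.9  74.3] [20.  20.2] 35.4
carr 8398 [356.4 238.6] world [0.5099 0.0695 0.025 ] rect [512.2  70. ] [196.2  80.1] 4.04
yellow none
yaw 1.993790334517176 0.11883660477168714
```

```bash
python3 - <<'E'
from h import *
plan((.5745,.183,.11,35.4),(.5745,.183,.05,35.4))
E
```

```text
shift [ 82.4 -17.8 190.7] twist -0.0014 deg -0.1 rows>= 4.0
shift [ 75.1 -17.8 250.2] twist -0.0014 deg -0.1 rows>= 5.0
```

>>> apply_moves --motion '[{"jaw":0.3,"xyz":[30,-7,50],"twist":0},{"jaw":0.3,"xyz":[60,-14,100],"twist":0},{"jaw":0.3,"xyz":[84,-18,150],"twist":0},{"jaw":0.3,"xyz":[82,-18,190],"twist":0},{"jaw":0.3,"xyz":[82,-18,190],"twist":0}]'

```text
time: 3.9
ee_pos: [0.5726, 0.1811, 0.1084]
tcp_rot: [-179.9, -6.8, 35.2]
wrist_force: [0.1, 0.0, 0.7]
opening: 0.055
grasp_force: 0.0
```

```bash
python3 - <<'E'
from meas import *
plan((.5745,.183,.05,35.4))
P=camera_params("wrist");p,d=camera("wrist");cv2.imwrite("pics/w2.png",p[:,:,::-1])
hsv=cv2.cvtColor(p,cv2.COLOR_RGB2HSV);H,S,V=[hsv[...,i].astype(int) for i in range(3)]
show("red",((H<6)|(H>174))&(S>170)&(V>120),None,.06,P)
E
```

```text
shift [-4.2 -0.3 58.3] twist -0.0035 deg -0.2 rows>= 1.0
red 1125 [320.8 277.6] world [0.5772 0.1864 0.06  ] rect [577.  187.3] [24.2 18.7] 66.0
```

>>> apply_moves --motion '[{"jaw":0.3,"xyz":[-2,0,30],"twist":0},{"jaw":0.3,"xyz":[-4,0,58],"twist":0},{"jaw":-0.9,"xyz":[-4,0,58],"twist":0},{"jaw":-0.9,"xyz":[-4,0,58],"twist":0},{"jaw":-0.9,"xyz":[-4,0,58],"twist":0}]' --grip_force 40

```text
time: 4.58
ee_pos: [0.5782, 0.1844, 0.0565]
tcp_rot: [180.0, -7.3, 35.2]
wrist_force: [-3.4, -2.3, 8.6]
opening: 0.0187
grasp_force: 38.9
```

```bash
python3 - <<'E'
from h import *
o=sensors.get_obs();x,y,z=o["ee_pos"];print(o)
plan((x-.0698*.042,y+.042,z,o["tcp_rot"][2]))
E
```

```text
{'time': 4.575, 'q': array([ 16.69123015,   6.7294755 ,  -9.64403872,  66.70640748,
         2.26740953, 161.58171591]), 'qd': array([ 0.10980998, -0.05239945,  0.01371603,  0.09913972, -0.0741329 ,
        0.10884545]), 'joint_efforts': array([  0.57386991, -50.25185108,  45.05017519,  -2.7288276 ,
         0.36019044,  -0.05135403]), 'ee_pos': array([0.57820227, 0.18444192, 0.05650483]), 'tcp_rot': array([179.95355911,  -7.28021009,  35.24957997]), 'wrist_force': array([-3.3839136 , -2.31322313,  8.57563927]), 'torque': array([-0.42099304,  0.68734459, -0.09168859]), 'grasp_force': 38.91315400600433, 'opening': 0.018727164106226327}
shift [ 21.7 -36.    2.7] twist 0.0 deg 0.0 rows>= 1.0
```

>>> apply_moves --motion '[{"jaw":-0.9,"xyz":[5,-9,-2],"twist":0},{"jaw":-0.9,"xyz":[11,-18,-1],"twist":0},{"jaw":-0.9,"xyz":[16,-27,-1],"twist":0},{"jaw":-0.9,"xyz":[21,-35,0],"twist":0},{"jaw":-0.9,"xyz":[21,-35,0],"twist":0}]'

```text
time: 5.2
ee_pos: [0.5752, 0.2241, 0.0567]
tcp_rot: [179.8, -7.1, 35.2]
wrist_force: [7.9, -7.9, -7.4]
opening: 0.0183
grasp_force: 41.4
```

>>> apply_moves --motion '[{"jaw":-0.9,"xyz":[2,-3,0],"twist":0},{"jaw":-0.9,"xyz":[2,-3,0],"twist":0},{"jaw":-0.9,"xyz":[2,-3,0],"twist":0}]'

```text
time: 5.58
ee_pos: [0.5751, 0.2245, 0.0567]
tcp_rot: [179.6, -6.9, 35.1]
wrist_force: [6.6, -22.4, -4.1]
opening: 0.0184
grasp_force: 41.9
```

The lock is against its end stop: 22 N and no further travel. Release and lift.

>>> apply_moves --motion '[{"jaw":0.3,"xyz":[-2,3,0],"twist":0},{"jaw":0.3,"xyz":[-2,3,0],"twist":0},{"jaw":0.3,"xyz":[0,0,-50],"twist":0},{"jaw":0.3,"xyz":[0,0,-110],"twist":0},{"jaw":0.4,"xyz":[0,0,-140],"twist":0}]'

```text
time: 6.2
ee_pos: [0.5602, 0.2195, 0.2]
tcp_rot: [180.0, -7.4, 35.3]
wrist_force: [-0.0, 1.1, 0.1]
opening: 0.0598
grasp_force: 0.0
```

```bash
python3 - <<'E'
from h import *
plan((.436,-.246,.15,35.7))
E
```

```text
shift [-373.8  308.     1.9] twist -0.0068 deg -0.4 rows>= 8.0
```

>>> apply_moves --motion '[{"jaw":0.4,"xyz":[-45,37,0],"twist":0},{"jaw":0.4,"xyz":[-90,74,0],"twist":0},{"jaw":0.4,"xyz":[-135,111,0],"twist":0},{"jaw":0.4,"xyz":[-180,148,0],"twist":0},{"jaw":0.5,"xyz":[-225,185,0],"twist":0}]'

```text
time: 6.82
ee_pos: [0.4839, -0.0624, 0.1682]
tcp_rot: [180.0, -7.2, 35.3]
wrist_force: [0.7, -0.0, 0.2]
opening: 0.0639
grasp_force: 0.0
```

>>> apply_moves --motion '[{"jaw":0.5,"xyz":[-45,37,0],"twist":0},{"jaw":0.5,"xyz":[-90,74,1],"twist":0},{"jaw":0.6,"xyz":[-135,111,2],"twist":0},{"jaw":0.6,"xyz":[-149,123,2],"twist":0},{"jaw":0.6,"xyz":[-149,123,2],"twist":0}]'

```text
time: 7.45
ee_pos: [0.4348, -0.2474, 0.1471]
tcp_rot: [-180.0, -7.1, 35.2]
wrist_force: [0.3, 0.4, -0.1]
opening: 0.0681
grasp_force: 0.0
```

```bash
python3 - <<'E'
from meas import *
o=sensors.get_obs();print(o["ee_pos"],o["tcp_rot"],o["q"].round(1),o["opening"])
P=camera_params("wrist");p,d=camera("wrist");cv2.imwrite("pics/w3.png",p[:,:,::-1])
hsv=cv2.cvtColor(p,cv2.COLOR_RGB2HSV);H,S,V=[hsv[...,i].astype(int) for i in range(3)]
m=(H>14)&(H<32)&(S>140)&(V>150)
for b in blobs(m,None,100)[0][:5]: print(b[0],b[1].round(1),ray(b[1],P,.008)[0].round(4))
E
```

```text
[ 0.43480666 -0.24743713  0.1471424 ] [-179.97110237   -7.13024016   35.16670017] [-33.2  -5.3 -11.6  81.1   6.6 111.8] 0.06811014639025231
1715 [320.2 248.3] [ 0.4358 -0.2438  0.008 ]
1074 [250.3  59.4] [ 0.52   -0.1238  0.008 ]
930 [195.7 161.1] [ 0.4369 -0.1292  0.008 ]
749 [207.3 289.5] [ 0.3562 -0.1894  0.008 ]
664 [290.9 356. ] [ 0.347  -0.2766  0.008 ]
```

View pics/w3.png

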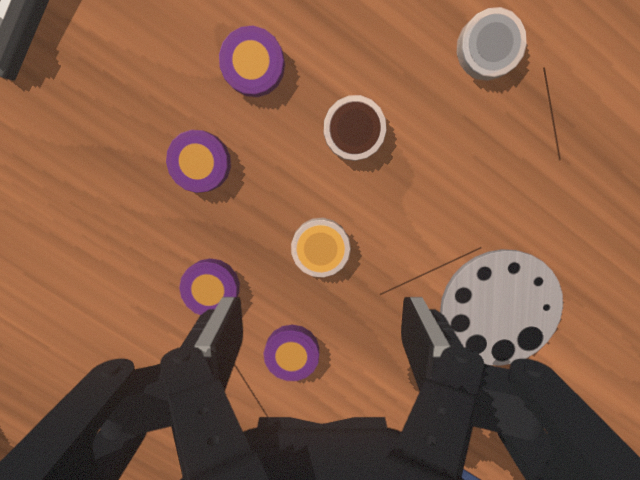

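The gold capsule is at (320,248), between silver, bronze and the purple decoys, so its centre is about (0.436, -0.2445). Next I'll go lower and check the finger tip height.

```bash
python3 - <<'E'
from h import *
plan((.436,-.2445,.065,35.2),(.436,-.2445,.016,35.2))
E
```

```text
shift [-8.3 -1.2 81.9] twist 0.0007 deg 0.0 rows>= 2.0
shift [-14.4  -1.1 130.5] twist 0.0007 deg 0.0 rows>= 3.0
```

>>> apply_moves --motion '[{"jaw":0.35,"xyz":[-4,-1,40],"twist":0},{"jaw":0.35,"xyz":[-8,-1,80],"twist":0},{"jaw":0.35,"xyz":[-8,-1,82],"twist":0},{"jaw":0.35,"xyz":[-8,-1,82],"twist":0}]'

```text
time: 8.0
ee_pos: [0.4369, -0.2443, 0.0661]
tcp_rot: [180.0, -7.1, 35.4]
wrist_force: [0.3, 0.1, 0.4]
opening: 0.0574
grasp_force: 0.0
```

```bash
python3 - <<'E'
from meas import *
o=sensors.get_obs();print(o["ee_pos"],o["tcp_rot"],o["opening"])
P=camera_params("wrist");p,d=camera("wrist");cv2.imwrite("pics/w4.png",p[:,:,::-1])
hsv=cv2.cvtColor(p,cv2.COLOR_RGB2HSV);H,S,V=[hsv[...,i].astype(int) for i in range(3)]
m=(H>14)&(H<32)&(S>140)&(V>150)
for b in blobs(m,None,600)[0][:2]: print(b[0],b[1].round(1),ray(b[1],P,.008)[0].round(4))
plan((.436,-.2445,.016,35.2))
# lowest fingertip points: depth pixels to tool frame
R=cv2.Rodrigues(P["rvec"])[0];v,u=np.mgrid[0:480:2,0:640:2];z=d[::2,::2];ok=(z>.05)&(z<.2)
n=cv2.undistortPoints(np.c_[u[ok],v[ok]].astype(float)[:,None],P["mtx"],np.array([P["k1"],0,0,0.]))[:,0]
W=(np.c_[n,np.ones(len(n))]*z[ok][:,None]-np.ravel(P["tvec"]))@R
T=Ro.from_euler("xyz",o["tcp_rot"],degrees=True).inv().apply(W-o["ee_pos"])*1000
s=(abs(T[:,1])>20)&(abs(T[:,1])<50)&(W[:,2]>.02)
print("tool-frame finger z percentiles",np.percentile(T[s,2],[50,95,99,100]).round(1), np.percentile(T[s,0],[1,99]).round(1))
E
```

```text
[ 0.43687976 -0.24429369  0.06611886] [179.95480023  -7.14614615  35.3520311 ] 0.057368537388321664
3321 [322.1 286.6] [ 0.4356 -0.2443  0.008 ]
2024 [221.8  20.3] [ 0.5189 -0.1244  0.008 ]
shift [-7.1 -0.9 50.1] twist 0.0024 deg 0.1 rows>= 1.0
tool-frame finger z percentiles [-41.5  -0.3   8.   13.1] [-9.5 19.4]
```

View pics/w4.png

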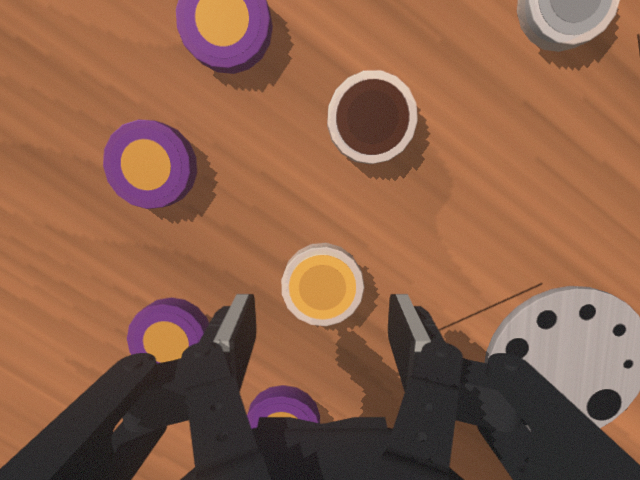

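The wrist view has the gold capsule at (322,287), centred between the fingers. The tips sit about 10–12 mm ahead of the TCP. I'll grip high so the tips clear the nest stops.

>>> apply_moves --motion '[{"jaw":0.35,"xyz":[-4,-1,25],"twist":0},{"jaw":0.35,"xyz":[-7,-1,47],"twist":0},{"jaw":0.35,"xyz":[-7,-1,47],"twist":0},{"jaw":0,"xyz":[-7,-1,47],"twist":0},{"jaw":0,"xyz":[-7,-1,47],"twist":0}]' --grip_force 25

```text
time: 8.68
ee_pos: [0.4354, -0.2452, 0.0189]
tcp_rot: [179.9, -7.2, 35.3]
wrist_force: [-1.4, -0.0, 8.7]
opening: 0.0442
grasp_force: 26.1
```

>>> apply_moves --motion '[{"jaw":-0.2,"xyz":[0,0,0],"twist":0},{"jaw":-0.2,"xyz":[0,0,0],"twist":0},{"jaw":-0.2,"xyz":[0,0,0],"twist":0}]'

```text
time: 9.05
ee_pos: [0.4354, -0.2452, 0.0189]
tcp_rot: [179.9, -7.2, 35.3]
wrist_force: [-1.4, 1.0, 6.8]
opening: 0.0445
grasp_force: 26.1
```

>>> apply_moves --motion '[{"jaw":-0.2,"xyz":[0,0,-12],"twist":0},{"jaw":-0.2,"xyz":[0,0,-30],"twist":0},{"jaw":-0.2,"xyz":[0,0,-60],"twist":0},{"jaw":-0.2,"xyz":[0,0,-100],"twist":0},{"jaw":-0.2,"xyz":[0,0,-120],"twist":0}]'

```text
time: 9.68
ee_pos: [0.4228, -0.254, 0.1398]
tcp_rot: [179.8, -7.2, 35.3]
wrist_force: [0.2, 0.1, -1.0]
opening: 0.0444
grasp_force: 25.8
```

```bash
python3 - <<'E'
from h import *
plan((.5642,.0765,.13,35.2))
E
```

```text
shift [ 302.7 -188.3   47.4] twist 0.0012 deg 0.1 rows>= 6.0
```

>>> apply_moves --motion '[{"jaw":-0.2,"xyz":[40,-25,3],"twist":0},{"jaw":-0.2,"xyz":[90,-56,9],"twist":0},{"jaw":-0.2,"xyz":[140,-87,17],"twist":0},{"jaw":-0.2,"xyz":[190,-118,25],"twist":0},{"jaw":-0.2,"xyz":[240,-149,33],"twist":0}]'

```text
time: 10.3
ee_pos: [0.5348, 0.0099, 0.1348]
tcp_rot: [180.0, -7.2, 35.3]
wrist_force: [0.9, -0.6, 0.6]
opening: 0.0445
grasp_force: 25.8
```

```bash
python3 - <<'E'
from h import *
plan((.5642,.0765,.13,35.2))
E
```

```text
shift [ 61.3 -37.4  12.5] twist 0.001 deg 0.1 rows>= 2.0
```

>>> apply_moves --motion '[{"jaw":-0.2,"xyz":[30,-18,6],"twist":0},{"jaw":-0.2,"xyz":[52,-32,10],"twist":0},{"jaw":-0.2,"xyz":[61,-37,12],"twist":0},{"jaw":-0.2,"xyz":[61,-37,12],"twist":0}]'

```text
time: 10.8
ee_pos: [0.5634, 0.0742, 0.1292]
tcp_rot: [-180.0, -7.1, 35.3]
wrist_force: [-0.9, 0.7, -0.9]
opening: 0.0443
grasp_force: 25.8
```

```bash
python3 - <<'E'
from meas import *
o=sensors.get_obs();print(o["ee_pos"],o["tcp_rot"],o["q"].round(1))
P=camera_params("wrist");p,d=camera("wrist");cv2.imwrite("pics/w5.png",p[:,:,::-1]);np.savez("w5.npz",p=p,d=d,**P)
R=cv2.Rodrigues(P["rvec"])[0]
for w in((.5642,.0765,.025),(o["ee_pos"][0],o["ee_pos"][1],o["ee_pos"][2]-.007)):
    print(cv2.projectPoints(np.array([w]),P["rvec"],P["tvec"],P["mtx"],np.array([P["k1"],0,0,0.]))[0].ravel().round(1))
E
```

```text
[0.56344331 0.07415169 0.12922549] [-179.98551668   -7.10502694   35.28909751] [  5.8   0.7  -7.8  75.3   3.5 150.7]
[321.1 260.6]
[324.2 323.1]
```

View pics/w5.png

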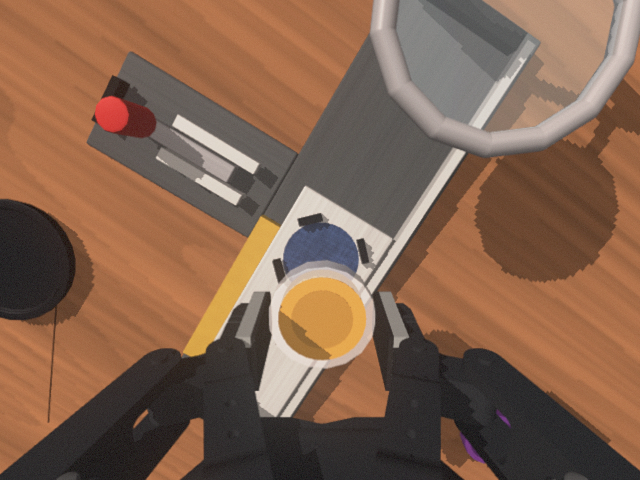

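The lock knob at (112,114) is fully out. The nest is at about (322,261) between its stops, and the capsule hangs level in the fingers at (322,318). I'll work out the capsule's offset from the TCP and the final shift.

```bash
python3 - <<'E'
from meas import *
a=np.load("w5.npz");p=a["p"];P=camera_params("wrist");o=sensors.get_obs()
hsv=cv2.cvtColor(p,cv2.COLOR_RGB2HSV);H,S,V=[hsv[...,i].astype(int) for i in range(3)]
z=o["ee_pos"][2]
c=show("coin",(H>12)&(H<32)&(S>120)&(V>110),(270,375,270,365),z-.019+.008,P)
s=[]
for n,roi in (("s1",(296,330,210,228)),("s2",(354,374,236,268)),("s3",(268,290,255,285))):
    s.append(show(n,(V<62),roi,.029,P))
N=(s[1]+s[2])[:2]/2;print("nest",N,[np.linalg.norm(q[:2]-N)*1000 for q in s])
off=c[:2]-o["ee_pos"][:2];print("off",off)
t=N-off; plan((*t,.06,35.3),(*t,.046,35.3),(*t,.043,35.3))
E
```

```text
coin 5626 [322.  318.1] world [0.5632 0.0747 0.1181] rect [562.7  74.3] [37.3 37.2] 35.23
s1 133 [310.5 219.3] world [0.5838 0.0985 0.029 ] rect [583.4  98.5] [ 4.8 14.7] 50.22
s2 117 [362.4 250.4] world [0.5866 0.0581 0.029 ] rect [586.6  58. ] [15.7  3.8] 48.71
s3 noneTraceback (most recent call last):
  File "<stdin>", line 9, in <module>
TypeError: unsupported operand type(s) for +: 'float' and 'NoneType'
```

```bash
python3 - <<'E'
from h import *
t=(.5651,.0764); plan((*t,.06,35.3),(*t,.046,35.3),(*t,.043,35.3))
E
```

```text
shift [-5.5 -1.2 69. ] twist -0.0009 deg -0.1 rows>= 2.0
shift [-7.2 -1.2 82.9] twist -0.0009 deg -0.1 rows>= 2.0
shift [-7.6 -1.2 85.9] twist -0.0009 deg -0.1 rows>= 2.0
```

>>> apply_moves --motion '[{"jaw":-0.2,"xyz":[-3,-1,35],"twist":0},{"jaw":-0.2,"xyz":[-5.5,-1,66],"twist":0},{"jaw":-0.2,"xyz":[-7,-1,78],"twist":0},{"jaw":-0.2,"xyz":[-7,-1,82],"twist":0},{"jaw":-0.2,"xyz":[-7,-1,82],"twist":0}]'

```text
time: 11.48
ee_pos: [0.5659, 0.0767, 0.0475]
tcp_rot: [180.0, -7.2, 35.2]
wrist_force: [-0.1, 0.5, 0.2]
opening: 0.0448
grasp_force: 25.8
```

>>> apply_moves --motion '[{"jaw":-0.2,"xyz":[-1,0,2],"twist":0},{"jaw":-0.2,"xyz":[-1,0,3.5],"twist":0},{"jaw":-0.2,"xyz":[-1,0,3.5],"twist":0}]'

```text
time: 11.85
ee_pos: [0.5668, 0.0768, 0.046]
tcp_rot: [179.9, -7.4, 35.3]
wrist_force: [-1.2, -1.0, 11.8]
opening: 0.0442
grasp_force: 32.8
```

>>> apply_moves --motion '[{"jaw":-0.2,"xyz":[0,0,-0.5],"twist":0},{"jaw":0.12,"xyz":[0,0,-1],"twist":0},{"jaw":0.3,"xyz":[0,0,-2],"twist":0},{"jaw":0.4,"xyz":[0,0,-3],"twist":0},{"jaw":0.4,"xyz":[0,0,-40],"twist":0}]'

```text
time: 12.48
ee_pos: [0.5589, 0.0736, 0.0798]
tcp_rot: [-179.8, -6.8, 35.3]
wrist_force: [-0.1, -0.8, 1.3]
opening: 0.0598
grasp_force: 0.0
```

>>> apply_moves --motion '[{"jaw":0.4,"xyz":[-30,0,-30],"twist":0},{"jaw":0.4,"xyz":[-40,0,-60],"twist":0},{"jaw":0.4,"xyz":[-40,0,-60],"twist":0}]'

```text
time: 12.85
ee_pos: [0.5229, 0.0462, 0.1395]
tcp_rot: [179.9, -7.3, 35.2]
wrist_force: [-0.3, -0.2, 0.8]
opening: 0.0601
grasp_force: 0.0
```

```bash
python3 - <<'E'
from meas import *
o=sensors.get_obs();print(o["ee_pos"])
P=camera_params("wrist");p,d=camera("wrist");cv2.imwrite("pics/w6.png",p[:,:,::-1]);np.savez("w6.npz",p=p,d=d,**P)
hsv=cv2.cvtColor(p,cv2.COLOR_RGB2HSV);H,S,V=[hsv[...,i].astype(int) for i in range(3)]
R=cv2.Rodrigues(P["rvec"])[0]
uv=cv2.projectPoints(np.array([(.565,.077,.035)]),P["rvec"],P["tvec"],P["mtx"],np.array([P["k1"],0,0,0.]))[0].ravel();print(uv)
u,v=uv.astype(int)
show("coin",(H>12)&(H<32)&(S>120)&(V>110),(u-30,u+30,v-30,v+30),.033,P)
c=[]
for dv in(-16,-8,0,8,16):
  for du in(-16,-8,0,8,16):
    z=d[v+dv,u+du]; n=cv2.undistortPoints(np.array([[[u+du,v+dv]]],float),P["mtx"],np.array([P["k1"],0,0,0.]))[0,0]
    c.append(R.T@(np.array([*n,1])*z-np.ravel(P["tvec"])))
c=np.array(c);A=np.c_[c[:,:2]-c[:,:2].mean(0),np.ones(25)];s=np.linalg.lstsq(A,c[:,2],rcond=None)[0];print("plane slope",s,"z",c[:,2].min(),c[:,2].max())
E
```

```text
[0.52290852 0.04615549 0.13945665]
[321.6720666  187.16601162]
coin 2459 [321.8 183. ] world [0.5672 0.0785 0.033 ] rect [566.4  78.1] [35.6 36.6] 35.19
plane slope [0.01526876 0.01258339 0.03752956] z 0.036457062616294625 0.03908428651893665
```

View pics/w6.png

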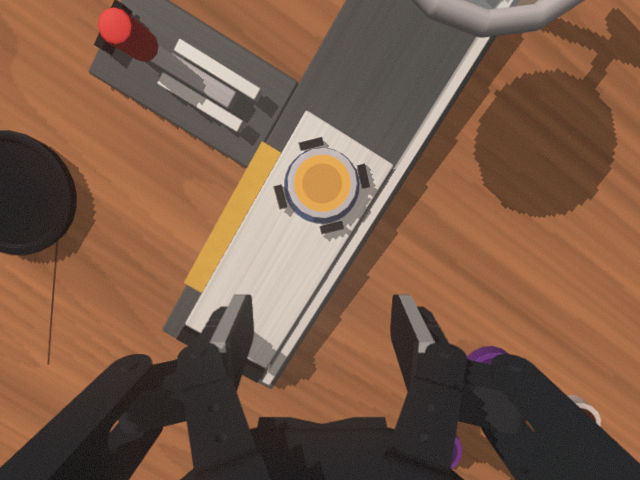

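The capsule lies flat at (322,183) between the four stops, with its top at 37 mm and about 1° of slope. Next is the carriage knob at about (0.440, 0.068).

```bash
python3 - <<'E'
from h import *
plan((.4403,.0675,.12,35.3),(.4403,.0675,.052,35.3))
E
```

```text
shift [-56.9 -64.8  10.8] twist -0.001 deg -0.1 rows>= 2.0
shift [-65.4 -64.8  78.3] twist -0.001 deg -0.1 rows>= 2.0
```

>>> apply_moves --motion '[{"jaw":0.4,"xyz":[-28,-32,5],"twist":0},{"jaw":0.4,"xyz":[-57,-65,10],"twist":0},{"jaw":0.4,"xyz":[-57,-65,11],"twist":0},{"jaw":0.4,"xyz":[-57,-65,11],"twist":0}]'

```text
time: 13.4
ee_pos: [0.4401, 0.0679, 0.1186]
tcp_rot: [-180.0, -7.1, 35.3]
wrist_force: [0.4, -0.7, 0.0]
opening: 0.0595
grasp_force: 0.0
```

```bash
python3 - <<'E'
from meas import *
o=sensors.get_obs();print(o["ee_pos"])
P=camera_params("wrist");p,d=camera("wrist");cv2.imwrite("pics/w7.png",p[:,:,::-1])
hsv=cv2.cvtColor(p,cv2.COLOR_RGB2HSV);V=hsv[...,2].astype(int)
R=cv2.Rodrigues(P["rvec"])[0];uv=cv2.projectPoints(np.array([(.4403,.0675,.06)]),P["rvec"],P["tvec"],P["mtx"],np.array([P["k1"],0,0,0.]))[0].ravel();print(uv)
u,v=uv.astype(int)
W=lambda u,v:R.T@(np.array([*cv2.undistortPoints(np.array([[[u,v]]],float),P["mtx"],np.array([P["k1"],0,0,0.]))[0,0],1])*d[v,u]-np.ravel(P["tvec"]))
q=np.array([W(x,y) for y in range(v-60,v+60,2) for x in range(u-60,u+60,2)]);k=q[(q[:,2]>.055)&(q[:,2]<.065)];print(len(k),k.mean(0),k.min(0),k.max(0))
plan((.4403,.0675,.052,35.3))
E
```

```text
[0.44005715 0.06792284 0.11858215]
[324.50559859 284.48097433]
236 [0.44115626 0.0691215  0.05980313] [0.43126668 0.05921618 0.05501767] [0.45020709 0.07842549 0.06180266]
shift [-8.5  0.2 66.3] twist -0.0005 deg -0.0 rows>= 2.0
```

>>> apply_moves --motion '[{"jaw":0.4,"xyz":[-4,-0.6,33],"twist":0},{"jaw":0.4,"xyz":[-7,-0.6,65],"twist":0},{"jaw":-0.9,"xyz":[-7,-0.6,65],"twist":0},{"jaw":-0.9,"xyz":[-7,-0.6,65],"twist":0},{"jaw":-0.9,"xyz":[-7,-0.6,65],"twist":0}]' --grip_force 40

```text
time: 14.08
ee_pos: [0.4415, 0.0682, 0.0554]
tcp_rot: [179.9, -7.2, 35.2]
wrist_force: [1.1, -4.5, -1.1]
opening: 0.0188
grasp_force: 39.1
```

```bash
python3 - <<'E'
from h import *
o=sensors.get_obs();x,y,z=o["ee_pos"];print(o["ee_pos"],o["opening"],o["grasp_force"],o["wrist_force"])
e=np.array([np.cos(np.radians(4)),np.sin(np.radians(4))])
for L in(.05,.13,.14): plan((x+e[0]*L,y+e[1]*L,z,o["tcp_rot"][2]))
E
```

```text
[0.44151447 0.06819971 0.05537892] 0.018753947134975572 39.11116898059845 [ 1.08957863 -4.53908674 -1.09785901]
shift [42.4 25.9  5.4] twist 0.0 deg 0.0 rows>= 1.0
shift [110.3  67.4  14. ] twist 0.0 deg 0.0 rows>= 3.0
shift [118.8  72.5  15. ] twist 0.0 deg 0.0 rows>= 3.0
```

>>> apply_moves --motion '[{"jaw":-0.9,"xyz":[6.8,4.1,0.9],"twist":0},{"jaw":-0.9,"xyz":[17,10.4,2.2],"twist":0},{"jaw":-0.9,"xyz":[30.5,18.6,3.9],"twist":0},{"jaw":-0.9,"xyz":[44,27,5.6],"twist":0},{"jaw":-0.9,"xyz":[55,33.6,7],"twist":0}]'

```text
time: 14.7
ee_pos: [0.5065, 0.0729, 0.0553]
tcp_rot: [179.9, -7.2, 35.2]
wrist_force: [-1.7, -5.7, 5.5]
opening: 0.0184
grasp_force: 39.8
```

>>> apply_moves --motion '[{"jaw":-0.9,"xyz":[10,6.1,1.3],"twist":0},{"jaw":-0.9,"xyz":[22,13.4,2.8],"twist":0},{"jaw":-0.9,"xyz":[34,20.8,4.3],"twist":0},{"jaw":-0.9,"xyz":[44,27,5.6],"twist":0},{"jaw":-0.9,"xyz":[52,31.8,6.6],"twist":0}]'

```text
time: 15.32
ee_pos: [0.5677, 0.0772, 0.0553]
tcp_rot: [179.9, -7.2, 35.2]
wrist_force: [-2.9, -4.9, 6.6]
opening: 0.0187
grasp_force: 39.9
```

>>> apply_moves --motion '[{"jaw":-0.9,"xyz":[4,2.5,0.5],"twist":0},{"jaw":-0.9,"xyz":[7,4.3,0.9],"twist":0},{"jaw":-0.9,"xyz":[9,5.5,1.1],"twist":0},{"jaw":-0.9,"xyz":[11,6.7,1.4],"twist":0},{"jaw":-0.9,"xyz":[11,6.7,1.4],"twist":0}]'

```text
time: 15.95
ee_pos: [0.5793, 0.0781, 0.0552]
tcp_rot: [180.0, -7.1, 35.2]
wrist_force: [-7.8, -6.1, 9.6]
opening: 0.0182
grasp_force: 40.4
```

>>> apply_moves --motion '[{"jaw":-0.9,"xyz":[1.7,1,0.2],"twist":0},{"jaw":-0.9,"xyz":[1.7,1,0.2],"twist":0},{"jaw":-0.9,"xyz":[1.7,1,0.2],"twist":0}]'

```text
time: 16.32
ee_pos: [0.5795, 0.0781, 0.0552]
tcp_rot: [-179.9, -6.9, 35.2]
wrist_force: [-18.7, -7.0, 17.5]
opening: 0.0188
grasp_force: 41.2
```

At the end stop: 19 N and no further travel. Release, lift and go to the lock.

>>> apply_moves --motion '[{"jaw":-0.9,"xyz":[-1.7,-1,-0.2],"twist":0},{"jaw":0.3,"xyz":[-1.7,-1,-0.2],"twist":0},{"jaw":0.3,"xyz":[-1.7,-1,-0.2],"twist":0},{"jaw":0.3,"xyz":[-1.7,-1,-30],"twist":0},{"jaw":0.3,"xyz":[-1.7,-1,-60],"twist":0}]'

```text
time: 16.95
ee_pos: [0.573, 0.0745, 0.1133]
tcp_rot: [-179.9, -7.1, 35.3]
wrist_force: [-0.4, 0.3, -0.7]
opening: 0.0553
grasp_force: 0.0
```

```bash
python3 - <<'E'
from h import *
print(sensors.get_obs()["ee_pos"])
plan((.5751,.2245,.115,35.3),(.5751,.2245,.054,35.3))
E
```

```text
[0.57298559 0.07454763 0.11329102]
shift [  87.9 -121.2    9.3] twist -0.0004 deg -0.0 rows>= 3.0
shift [  80.4 -121.1   69.9] twist -0.0004 deg -0.0 rows>= 3.0
```

>>> apply_moves --motion '[{"jaw":0.3,"xyz":[30,-41,-2],"twist":0},{"jaw":0.3,"xyz":[60,-82,3],"twist":0},{"jaw":0.3,"xyz":[88,-121,9],"twist":0},{"jaw":0.3,"xyz":[88,-121,9],"twist":0}]'

```text
time: 17.45
ee_pos: [0.5751, 0.2274, 0.1144]
tcp_rot: [-179.9, -7.1, 35.5]
wrist_force: [0.5, -0.0, -0.4]
opening: 0.0553
grasp_force: 0.0
```

```bash
python3 - <<'E'
from h import *
print(sensors.get_obs()["ee_pos"]); plan((.5751,.2245,.054,35.3))
E
```

```text
[0.57511188 0.22740202 0.11441535]
shift [-9.1  2.4 59.7] twist 0.0032 deg 0.2 rows>= 1.0
```

>>> apply_moves --motion '[{"jaw":0.3,"xyz":[-5,1,30],"twist":0},{"jaw":0.3,"xyz":[-8,1,59],"twist":0},{"jaw":-0.9,"xyz":[-8,1,59],"twist":0},{"jaw":-0.9,"xyz":[-8,1,59],"twist":0},{"jaw":-0.9,"xyz":[-8,1,59],"twist":0}]'

```text
time: 18.08
ee_pos: [0.5759, 0.223, 0.0568]
tcp_rot: [-180.0, -7.2, 35.2]
wrist_force: [-2.8, -2.1, 1.9]
opening: 0.0182
grasp_force: 39.3
```

```bash
python3 - <<'E'
from h import *
o=sensors.get_obs();x,y,z=o["ee_pos"]
plan((x+.0698*.04,y-.04*.9976,z,o["tcp_rot"][2]))
E
```

```text
shift [-20.6  34.2  -2.6] twist 0.0 deg 0.0 rows>= 1.0
```

>>> apply_moves --motion '[{"jaw":-0.9,"xyz":[-5,8.5,-0.6],"twist":0},{"jaw":-0.9,"xyz":[-10,17,-1.3],"twist":0},{"jaw":-0.9,"xyz":[-15,25.5,-2],"twist":0},{"jaw":-0.9,"xyz":[-20,33,-2.6],"twist":0},{"jaw":-0.9,"xyz":[-20,33,-2.6],"twist":0}]'

```text
time: 18.7
ee_pos: [0.5787, 0.1842, 0.0567]
tcp_rot: [-179.9, -7.2, 35.2]
wrist_force: [-3.5, 2.6, 6.3]
opening: 0.019
grasp_force: 40.3
```

>>> apply_moves --motion '[{"jaw":-0.9,"xyz":[-1.5,2.6,0],"twist":0},{"jaw":-0.9,"xyz":[-1.5,2.6,0],"twist":0},{"jaw":-0.9,"xyz":[-1.5,2.6,0],"twist":0}]'

```text
time: 19.08
ee_pos: [0.5787, 0.1839, 0.0567]
tcp_rot: [-179.7, -7.4, 35.4]
wrist_force: [-4.7, 16.3, 5.0]
opening: 0.0184
grasp_force: 40.4
```

>>> apply_moves --motion '[{"jaw":-0.9,"xyz":[1,-1.7,0],"twist":0},{"jaw":0.3,"xyz":[1,-1.7,0],"twist":0},{"jaw":0.3,"xyz":[1,-1.7,0],"twist":0},{"jaw":0.3,"xyz":[1,-1.7,-35],"twist":0},{"jaw":0.3,"xyz":[1,-1.7,-80],"twist":0}]'

```text
time: 19.7
ee_pos: [0.5695, 0.1769, 0.1343]
tcp_rot: [-179.9, -7.0, 35.2]
wrist_force: [0.2, 0.1, 0.9]
opening: 0.0555
grasp_force: 0.0
```

>>> apply_moves --motion '[{"jaw":0.3,"xyz":[-30,0,-40],"twist":0},{"jaw":0.3,"xyz":[-70,0,-80],"twist":0},{"jaw":0.3,"xyz":[-80,0,-110],"twist":0},{"jaw":0.3,"xyz":[-80,0,-110],"twist":0}]'

```text
time: 20.2
ee_pos: [0.4947, 0.1232, 0.2369]
tcp_rot: [179.9, -7.3, 35.2]
wrist_force: [1.2, -0.1, 0.0]
opening: 0.0559
grasp_force: 0.0
```

```bash
python3 - <<'E'
from h import *
p,d=camera("wrist");q,_=camera("scene")
cv2.imwrite("pics/end.png",np.hstack([cv2.resize(p[:,:,::-1],(400,300)),cv2.resize(q[180:330,290:490,::-1],(400,300))]))
P=camera_params("wrist");hsv=cv2.cvtColor(p,cv2.COLOR_RGB2HSV);H,S,V=[hsv[...,i].astype(int) for i in range(3)]
for b in blobs(((H<6)|(H>174))&(S>170)&(V>120),None,50)[0][:2]: print("red",b[0],b[1],ray(b[1],P,.06))
E
```

```text
red 378 [319.53174603 125.46825397] [[0.57380407 0.18321555 0.06      ]]
```

View pics/end.png

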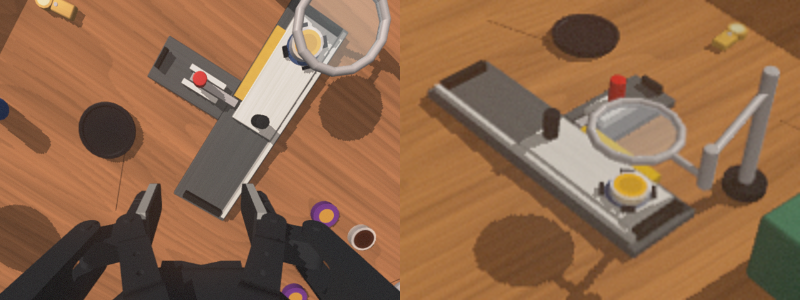

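The final picture shows the carriage at its end stop under the lens, the gold capsule between the stops, and the lock knob home at about (0.574, 0.183). The gripper is clear.

```bash
python3 -c "
from workcell import bot
print(bot.job_done())"
```

```text
the job is handed in; nothing more can be done
None
```

The job is handed in: the gold capsule lies flat in the nest, the carriage is at its end stop under the lens, and the red lock is pushed fully home; the arm did not touch the lens or the other items. It took about 20 s of robot time.

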